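# Shut the marked valve under the sliding cover

### The job

Slide the valve box's cover straight back, away from you, until it is fully open, then push the marked valve's handle (the broad paddle with the raised round button) clockwise until it is fully shut. Only push with the fingertips or the outside of the fingers: do not grip the cover's rib or the handle, and do not lift the cover. Leave the other valve (slim bar handle) as it is, leave the jar, the beaker and the tape roll alone, and finish with the cover still fully open.

Things in the scene. Friction and masses are not known exactly. Their poses are not given: they have to be found in the camera images.
- valve_box: Fixed grey open box, 160 (its x) x 302 (its y) mm, walls 6 thick and 75 high. Origin: centre of its underside; x points away from the robot, y left. Rails at y = +-146 run on behind to a cross bar at x = 217; they and their guides reach 85 above the bench. The two valves stand inside; their pipe stubs stick out 35 in front of the box, 36 above the bench.
- cover_slide (a joint): Slide of the cover along the box's +x (away from the robot), m: 0 = closed over both valves, 0.135 = fully open against its stop; starts at 0 to 0.02. Stays where left; friction about 1.5 N, damping 6 N s/m. The cover is an aluminium plate 160 x 300 x 5 mm, top 81 mm above the bench, with one upright rib on top.
- cover_lift (a joint): How far the cover plate has been lifted off its rails, m: 0 = resting on them. It weighs about 0.6 kg and must not be lifted.
- rib_top (a point): Middle of the top edge of the cover's upright rib, 97 mm above the bench, moves with the cover (with the cover closed it is at x = -40 mm, y = 0 of the box). The rib is 120 mm long (along the box's y), 13 mm thick over its rubber faces (box's x) and stands 16 mm above the plate. Push its face on the robot's side; touching both faces at once is gripping. Axes as the box's.
- paddle_handle (a joint): Angle of the MARKED valve's handle, rad: 0 = open (handle points to the box's -x, toward the robot), pi/2 = shut, against its stop (handle points to the box's +y, left); grows clockwise seen from above. Starts at 0 to 0.25. Stays where it is left; about 0.1 N m of friction.
- paddle_pivot (a point): On the upright pivot of the marked valve, 63 mm above the bench, 25 mm behind the box's middle, 60 mm to its left or right (varies). Box's axes; fixed. The handle is a flat steel paddle with a raised round button (18 mm wide, 4 high) near its free end; it reaches 65 mm from the pivot, is 29 mm wide over its rubber sides and lies 51 to 63 mm above the bench, free space below it.
- paddle_tip (a point): Top of the free end of the marked paddle handle, 65 mm from its pivot; moves with the handle. The side to push is its right side (-y of the box while it points to the robot); touching both long sides at once is gripping.
- bar_handle (a joint): Angle of the OTHER valve's handle, rad, same sense; starts at 0 to 0.25 and must be left alone.
- bar_pivot (a point): On the vertical pivot of the other valve, 63 mm above the bench, 120 mm beside the marked one. Its handle is a slim plain bar, 13 mm wide over its rubber sides, reaching 65 mm from the pivot, without a button.
- bar_tip (a point): Top of the free end of the other valve's slim bar handle, 65 mm from its pivot.
- jar: Loose bystander on the bench to the right of the box: round white jar with a green lid, 44 mm across, 74 mm high. Origin: centre of its underside.
- cup: Loose bystander on the bench to the right of the box: clear plastic beaker, 75 mm across, 92 mm high. Origin: centre of its underside.
- tape: Loose bystander on the bench to the left of the box: black tape roll lying flat, 60 mm across, 19 mm high. Origin: centre of its underside.

How it is judged (in metres and radians):
On the way, in this order (a step that is already met when the one before it is completed fails the run):
1. the cover is slid fully back (value of joint cover_slide above 0.12 m), for 0.2 s.
2. the marked paddle handle is pushed shut (value of joint paddle_handle above 1.4 rad), for 0.2 s.
At the end, for the whole second after the job is handed in: Cover open at least 120 of 135 mm and resting on its rails; paddle handle at 1.4 rad or more (within 10 degrees of its stop); slim bar handle's tip within 12 mm of its start; jar, beaker and tape roll within 25 mm of theirs; all at rest (value of joint cover_slide above 0.12 m and value of joint cover_lift below 0.004 m and value of joint paddle_handle above 1.4 rad and distance of bar_tip from where it was at the start of the episode below 0.012 m and velocity of joint cover_slide below 0.01 m/s and velocity of joint paddle_handle below 0.05 rad/s and distance of each of jar, cup, tape from where it was at the start of the episode below 0.025 m); the robot touches nothing.
It fails at once if the cover is lifted off its rails (more than 8 mm) (value of joint cover_lift above 0.008 m).
It fails at once if the cover's rib is gripped from both sides (contact force between the fingers and rib_near above 1 N and contact force between the fingers and rib_far above 1 N).
It fails at once if the paddle handle is gripped from both sides (contact force between the fingers and paddle_push above 1 N and contact force between the fingers and paddle_lead above 1 N).
It fails at once if the other valve's handle is turned (its tip moves more than 12 mm) (distance of bar_tip from where it was at the start of the episode above 0.012 m).
It fails at once if the jar, the beaker or the tape roll is moved, tipped or picked up (more than 25 mm) (distance of any of jar, cup, tape from where it was at the start of the episode above 0.025 m or angle between any of jar, cup's own z axis and vertical above 0.5 rad).
It also fails if it takes over 45 s, if anything falls off the work surface, if the arm or the gripper's body presses on something with over 40 N, if the wrist force passes 120 N, or if a joint passes its speed limit or range.

### The arm

A 6-joint arm with a two-finger parallel gripper is mounted at the origin on a cart in front of the work surface, level with it; the furniture and walls round the work are solid. World frame = base frame: x ahead of the robot, y to its left, z up, the work surface at z = 0. Lengths are in m, angles in degrees, forces in N, time in s.
With the tool pointing down it reaches from about 0.35 to 0.975 m from the base axis. Payload 7.1 kg.
Tool frame: the origin (TCP) lies between the finger pads; the fingertips stand bot.tip_extent ahead of it and the grasp point (between the pads) lies 2 mm behind it (bot.tip_extent is the distance from the TCP to the fingertips, in m); z points along the fingers, y is the line along which they close (so a half turn about z gives the same grasp; the last joint's range is limited). The gripper opens to 88 mm and grips with 3 to 60 N. Pads are 20 mm wide; open, the fingers measure 115 mm over their backs; the gripper's body (75 mm by 178 mm) begins 61 mm behind the grasp point.
Start: joints at [-65.26, 24.242, 93.386, -0, 62.372, -1.089], TCP at [0.272, -0.563, 0.24] pointing down, gripper open.
Joint ranges: [-172.04, 172.04], [-51.8, 120.97], [4.93, 147.93], [-75.15, 255.16], [6.16, 154.13], [-145.62, 145.62]. Speed limits (degrees/s): [136.94, 136.94, 172.46, 180, 180, 180].

### API

Orientations are given as [roll, pitch, yaw] about the fixed x, y, z axes, in that order (R = Rz(yaw) Ry(pitch) Rx(roll)).
In Python, from rig import bot gives the robot as it stands.
- The arm moves only by the tool play_rows, never from a script. Its argument "moves" is a list of rows, each a list of 4 numbers: the shift along the tool's x, y, z in mm, then the turn about the tool's z in degrees. A call has 1 to 12 rows; each row is the pose to reach, as a shift and turn from the pose commanded when the call began, along the tool's axes at that moment; what a row does not reach only later rows make up. A row lasts 1/8 s, in which the tool goes at most 62.5 mm and 10.7 degrees, less where a joint would pass 70% of its speed; a pose out of reach is approached as far as the arm can. A call with a gripper value outside its range is refused whole. "hand" is the opening, from 0 (shut) to 1 (fully open), set as the call begins (left out, the last holds). The fingers move at their own pace and stop on an object; "grip_force" is the grip in N (left out, the last holds). Time passes only in rows, so rows that repeat a pose let the fingers close. It gives the time, the measured TCP pose, the force, the opening and the grip force at its end, in the units of the state.
- bot.get_state(): the state, without advancing time (a new reading comes with each control period).
- bot.camera(name): name is "side" or "top" or "wrist"; returns a dict with "color" (420x560x3 uint8, red, green, blue), "fx", "fy", "cx", "cy" (pixels), "rvec" (rotation vector, rad) and "tvec" (3), from world to camera coordinates, as OpenCV has them; the wrist camera has in their place "tool_from_camera" (4x4, takes a point from camera to tool coordinates, whose origin is the TCP and whose axes are the flange's). Camera axes: x right, y down, z forward; pixel columns grow to the right and rows downward; lengths in m; the calibration is good to about 2 mm. A picture is of the moment at which its call begins: read the wrist's pose just before it. There is no depth.
- bot.job_done(): hands the job in; it is judged then, once.
Trained networks look in the newest picture that a camera, given by its name, has taken for a name from the list of things; names that differ only in an ending like _2 or _b are one class to them, and where a whole thing is asked for, a point or a joint stands for the part that bears it (a point fixed in the world has none). Each returns a list of dicts, best first, with "p" (0 to 1); they miss things now and then, are a little off and sometimes report something else, mostly with a low value. They report only what shows in the picture. A call takes as long as a camera call.
- bot.regions_of(camera, thing): "pixels" (420x560 bool, what is visible of it) and "position" ([column, row] in pixels, amid what is visible of it).
The state is a dict: "t": time; "joints": joint angles; "joint_vel": joint speeds; "effort": joint torques, N m; "ee_pos": TCP position; "orientation": TCP orientation; "force": force on the tool from outside, world axes, zero at the start; "wrist_torque": the same for the moment, N m; "width": finger opening in m; "grip_force": force on a finger pad.
Only numpy, scipy, OpenCV 4.12 (cv2) and the standard library are available. Lean on these libraries where they do the work, as an engineer would, in place of code of your own. Each camera call takes 0.05 s, during which the arm holds its last target. There are 200 camera calls.

## Working session

There is one attempt and no reset: what is moved stays moved. The work goes in short steps, Python scripts to look and compute and a tool call to move; the robot and the scene stay as the last step left them, time stands still between calls to the robot, and variables do not carry over. Pictures are saved under pics/ and viewed, at most 10 in all, crops included, and the job is handed in when it is done.

Besides the shell and the picture viewer there is one more tool, called after ">>>" as name([rows], argument=value, ...), one row to a line, values as JSON. play_rows: Moves the arm, as the interface text tells. Its arguments: {"type":"object","properties":{"moves":{"type":"array"},"hand":{"type":"number"},"grip_force":{"type":"number"}},"required":["moves"]}

```bash
mkdir -p pics
cat > h.py <<'E'
from rig import bot
import numpy as np, cv2
def ray(c,px):
    R=cv2.Rodrigues(np.array(c["rvec"],float))[0]; t=np.array(c["tvec"],float).ravel()
    d=R.T@np.array([(px[0]-c["cx"])/c["fx"],(px[1]-c["cy"])/c["fy"],1]); o=-R.T@t
    return o,d
def atz(c,px,z):
    o,d=ray(c,px); return o+d*(z-o[2])/d[2]
def save(n,c): cv2.imwrite("pics/"+n,cv2.cvtColor(c["color"],cv2.COLOR_RGB2BGR))
E
python3 - <<'E'
from h import *
s=bot.get_state(); print(s["t"],s["ee_pos"],s["orientation"],s["width"],bot.tip_extent)
Z=dict(valve_box=.0,cover_slide=.081,rib_top=.097,paddle_tip=.063,bar_tip=.063,jar=.037,cup=.046,tape=.01)
cs={}
for n in("top","side"):
    c=bot.camera(n); save(n+"0.png",c); cs[n]=c
    for k,z in Z.items():
        for r in bot.regions_of(n,k)[:2]:
            if r["p"]<.3: continue
            ys,xs=np.nonzero(r["pixels"]); rc=cv2.minAreaRect(np.c_[xs,ys].astype(np.float32))
            print(n,k,round(r["p"],2),np.round(r["position"]),atz(c,r["position"],z).round(3),len(xs),[atz(c,p,z)[:2].round(3).tolist() for p in cv2.boxPoints(rc)])
E
```

```text
0.0 [ 0.27209755 -0.56203903  0.23888415] [-1.79908868e+02 -2.17185312e-04  2.58276993e+01] 0.08815945416480482 0.017
top rib_top 0.63 [380. 255.] [ 0.462 -0.308  0.097] 1079 [[0.452, -0.255], [0.513, -0.315], [0.461, -0.366], [0.401, -0.306]]
top rib_top 0.58 [289. 224.] [ 0.527 -0.108  0.097] 9507 [[0.474, 0.054], [0.636, 0.03], [0.58, -0.269], [0.423, -0.238]]
top paddle_tip 0.45 [306. 276.] [ 0.415 -0.146  0.063] 145 [[0.394, -0.134], [0.446, -0.143], [0.444, -0.159], [0.392, -0.15]]
top jar 0.87 [386. 213.] [ 0.566 -0.333  0.037] 404 [[0.561, -0.304], [0.604, -0.345], [0.573, -0.375], [0.531, -0.333]]
top cup 0.76 [384. 258.] [ 0.461 -0.324  0.046] 988 [[0.46, -0.265], [0.519, -0.324], [0.467, -0.375], [0.408, -0.316]]
top tape 0.79 [202. 256.] [0.464 0.098 0.01 ] 402 [[0.503, 0.139], [0.504, 0.08], [0.444, 0.077], [0.444, 0.136]]
top tape 0.31 [291. 224.] [ 0.542 -0.11   0.01 ] 12696 [[0.459, 0.077], [0.788, 0.028], [0.723, -0.311], [0.402, -0.247]]
side valve_box 0.84 [312. 232.] [ 0.606 -0.067  0.   ] 6003 [[0.536, 0.286], [1.021, 0.233], [0.718, -0.292], [0.408, -0.236]]
side valve_box 0.71 [350. 274.] [ 0.598 -0.292 -0.   ] 832 [[0.544, -0.344], [0.624, -0.184], [0.669, -0.204], [0.582, -0.361]]
side cover_slide 0.76 [301. 220.] [ 0.537 -0.164  0.081] 2580 [[0.498, 0.054], [0.708, 0.014], [0.582, -0.266], [0.421, -0.23]]
side rib_top 0.68 [301. 222.] [ 0.521 -0.205  0.097] 2435 [[0.485, 0.004], [0.685, -0.022], [0.567, -0.291], [0.414, -0.264]]
side rib_top 0.6 [301. 221.] [ 0.521 -0.201  0.097] 2461 [[0.484, 0.006], [0.685, -0.022], [0.567, -0.291], [0.412, -0.264]]
side jar 0.62 [349. 272.] [ 0.569 -0.341  0.037] 888 [[0.588, -0.251], [0.632, -0.267], [0.553, -0.416], [0.516, -0.402]]
side cup 0.88 [294. 270.] [ 0.465 -0.313  0.046] 1987 [[0.47, -0.181], [0.548, -0.209], [0.459, -0.421], [0.397, -0.399]]
```

Run:
```python
import cv2
a=cv2.imread("pics/top0.png")
cv2.imwrite("pics/top0c.png",cv2.resize(a[120:320,170:430],None,fx=3,fy=3,interpolation=cv2.INTER_CUBIC))
```

```text
(no output)
```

View pics/top0c.png

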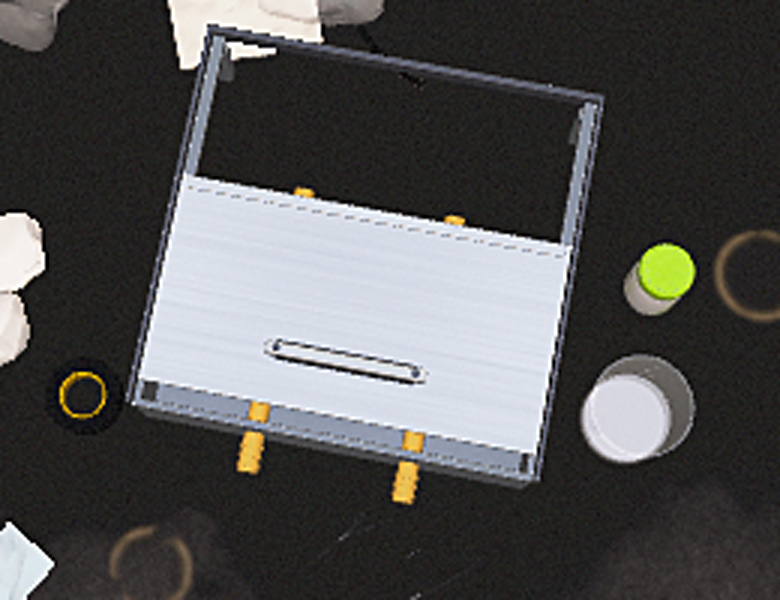

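View pics/side0.png

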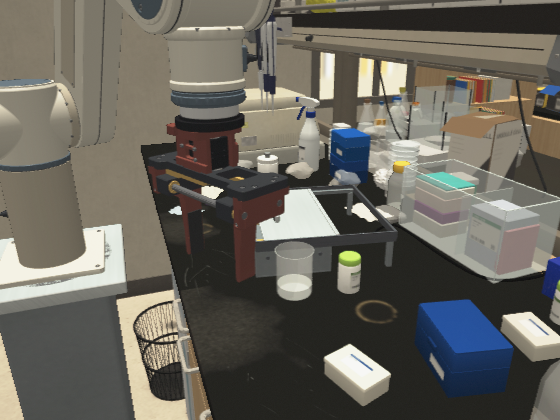

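The top view shows the cover almost closed, with the rib's ends at crop (270,347) and (424,375). The frame corners are at (207,27), (603,97), (540,478) and (133,402). In the side view the gripper is clear of everything.

Run:
```python
from h import *
c=bot.camera("top")
P=lambda u,v,z: atz(c,(170+(u)/3,120+v/3),z)[:2]
a,b=P(270,347,.097),P(424,375,.097); print("rib",a,b,(a+b)/2,np.linalg.norm(a-b))
q=[P(186,177,.081),P(572,245,.081),P(535,452,.081),P(140,378,.081)]
for i in range(4): d=q[(i+1)%4]-q[i]; print("cover",q[i].round(4),np.linalg.norm(d).round(4),np.degrees(np.arctan2(d[1],d[0])).round(2))
q=[P(207,27,.085),P(603,97,.085),P(540,478,.085),P(133,402,.085)]
for i in range(4): d=q[(i+1)%4]-q[i]; print("frame",q[i].round(4),np.linalg.norm(d).round(4),np.degrees(np.arctan2(d[1],d[0])).round(2))
```

```text
rib [ 0.49960156 -0.04374536] [ 0.48054959 -0.15679924] [ 0.49007557 -0.1002723 ] 0.1146479702388655
cover [0.6319 0.0245] 0.2962 -99.52
cover [ 0.5829 -0.2676] 0.1584 169.58
cover [ 0.4271 -0.239 ] 0.2965 80.23
cover [0.4775 0.0532] 0.1571 -10.52
frame [0.7505 0.0121] 0.3085 -99.84
frame [ 0.6978 -0.2919] 0.2942 170.26
frame [ 0.4079 -0.2421] 0.3035 80.3
frame [0.459  0.0571] 0.295 -8.77
```

>>> play_rows([
  [30, -28, 0, 3],
  [75, -70, 0, 8],
  [125, -118, 0, 14],
  [175, -165, 0, 20],
  [225, -212, 0, 26],
  [275, -259, 0, 31],
  [320, -301, 0, 34],
  [350, -330, 0, 35.6],
  [365, -344, 0, 35.6],
  [365, -344, 0, 35.6],
  [365, -344, 0, 35.6],
], hand=0, grip_force=10)

```text
t: 2.33
ee_pos: [0.4508, -0.0943, 0.2397]
orientation: [180.0, 0.0, -9.8]
force: [-0.1, -0.1, -0.3]
width: 0.0004
grip_force: 0.0
```

```bash
cat >> h.py <<'E'
from scipy.spatial.transform import Rotation
def wrist():
    s=bot.get_state(); c=bot.camera("wrist")
    T=np.eye(4); T[:3,:3]=Rotation.from_euler("xyz",s["orientation"],degrees=True).as_matrix(); T[:3,3]=s["ee_pos"]
    M=np.linalg.inv(T@np.array(c["tool_from_camera"])); c["rvec"]=cv2.Rodrigues(M[:3,:3])[0]; c["tvec"]=M[:3,3]
    return s,c
E
python3 - <<'E'
from h import *
s,c=wrist(); save("w1.png",c); print(s["t"],s["ee_pos"],s["orientation"],s["width"])
E
```

```text
2.325 [ 0.45079161 -0.09434318  0.23970717] [ 1.79987994e+02  9.48263783e-04 -9.76854965e+00] 0.0003925740981569697
```

View pics/w1.png

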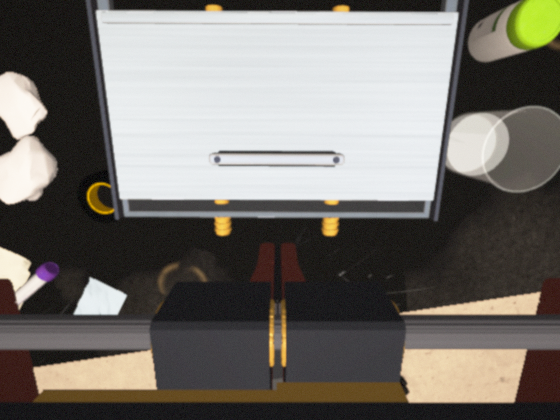

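The wrist view is lined up with the box. The rib's ends are at (210,159) and (344,159), and the front wall's corners are near (117,216) and (437,216).

Run:
```python
from h import *
s,c=wrist(); o=s["ee_pos"]; R=Rotation.from_euler("xyz",s["orientation"],degrees=True).as_matrix()
for n,p,z in [("ribL",(210,159),.097),("ribR",(344,159),.097),("rib near",(277,166),.09),("coverFL",(113,198),.081),("coverFR",(435,199),.081),("coverBL",(97,12),.081),("coverBR",(457,12),.081),("frontL",(117,218),.085),("frontR",(438,219),.085)]:
    q=atz(c,p,z); print(n,q.round(4),"tool mm",(R.T@(q-o)*1000).round(1))
```

```text
ribL [ 0.5018 -0.0439  0.097 ] tool mm [ 41.7 -58.8 142.7]
ribR [ 0.4819 -0.1593  0.097 ] tool mm [ 41.7  58.3 142.7]
rib near [ 0.4849 -0.1004  0.09  ] tool mm [ 34.6  -0.3 149.7]
coverFL [0.4804 0.0591 0.081 ] tool mm [   3.  -156.6  158.7]
coverFR [ 0.4271 -0.2432  0.081 ] tool mm [  2.  150.4 158.7]
coverBL [0.6339 0.0243 0.081 ] tool mm [ 160.2 -148.5  158.7]
coverBR [ 0.5833 -0.2678  0.081 ] tool mm [160.1 148.  158.7]
frontL [0.4614 0.0591 0.085 ] tool mm [ -15.7 -153.4  154.7]
frontR [ 0.4081 -0.2434  0.085 ] tool mm [-16.7 153.8 154.7]
```

>>> play_rows([
  [0, 0, 30, 0],
  [0, 0, 75, 0],
  [0, 0, 115, 0],
  [0, 0, 132, 0],
  [0, 0, 136, 0],
  [0, 0, 136, 0],
])

```text
t: 3.18
ee_pos: [0.4511, -0.0945, 0.104]
orientation: [180.0, -0.0, -9.8]
force: [-0.3, -0.6, -0.3]
width: 0.0005
grip_force: 0.0
```

>>> play_rows([
  [10, 0, 0, 0],
  [20, 0, 0, 0],
  [28, 0, 0, 0],
  [36, 0, 0, 0],
  [46, 0, 0, 0],
  [58, 0, 0, 0],
  [70, 0, 0, 0],
  [82, 0, 0, 0],
  [94, 0, 0, 0],
  [104, 0, 0, 0],
  [112, 0, 0, 0],
  [118, 0, 0, 0],
])

```text
t: 4.68
ee_pos: [0.5677, -0.114, 0.1036]
orientation: [180.0, 0.0, -9.8]
force: [-1.7, -1.4, -0.2]
width: 0.0004
grip_force: 0.9
```

>>> play_rows([
  [5, 0, 0, 0],
  [10, 0, 0, 0],
  [14, 0, 0, 0],
  [17, 0, 0, 0],
  [20, 0, 0, 0],
  [20, 0, 0, 0],
])

```text
t: 5.42
ee_pos: [0.5876, -0.1173, 0.1038]
orientation: [-180.0, -0.1, -9.8]
force: [-0.2, -0.0, 0.7]
width: 0.0005
grip_force: 0.0
```

Run:
```python
from h import *
s,c=wrist(); save("w2.png",c); print(s["t"],s["ee_pos"],s["force"],s["orientation"])
t=bot.camera("top"); save("top2.png",t)
cv2.imwrite("pics/top2c.png",cv2.resize(cv2.imread("pics/top2.png")[120:320,170:430],None,fx=3,fy=3,interpolation=cv2.INTER_CUBIC))
```

```text
5.425 [ 0.58755169 -0.11728354  0.10379959] [-0.19181755 -0.02938713  0.74338532] [-1.79989839e+02 -5.74883094e-02 -9.77368545e+00]
```

View pics/top2c.png

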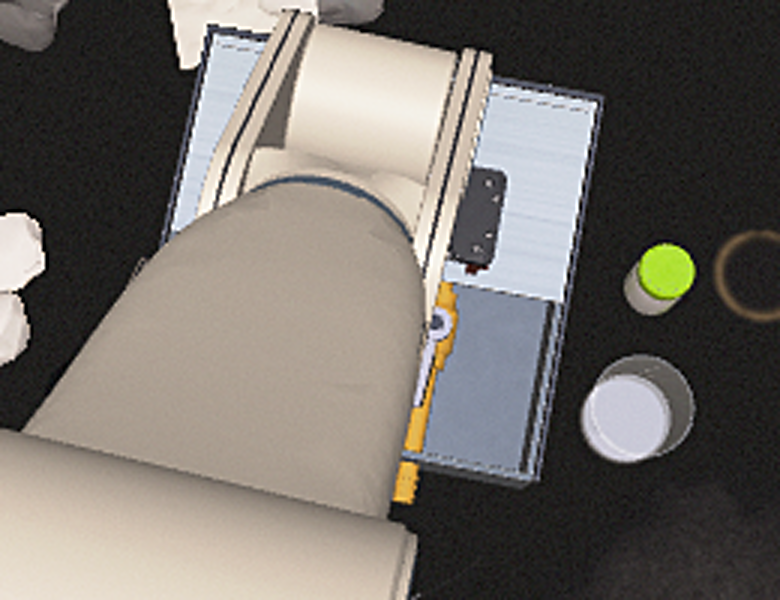

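The cover is nearly fully back. The valve on the right, at crop (435,325), has the slim bar, so the marked one is on the left. I'll push a little further to find the stop.

>>> play_rows([
  [1, 0, 0, 0],
  [2, 0, 0, 0],
  [3, 0, 0, 0],
  [4, 0, 0, 0],
  [4, 0, 0, 0],
])

```text
t: 6.15
ee_pos: [0.588, -0.1173, 0.1035]
orientation: [-180.0, 0.4, -9.8]
force: [-10.7, 1.7, 10.0]
width: 0.0005
grip_force: 5.7
```

Run:
```python
from h import *
s=bot.get_state(); print(s["ee_pos"],s["force"])
t=bot.camera("top")
u=np.array([np.cos(np.radians(-9.8)),np.sin(np.radians(-9.8))])
for p in[(450,283),(560,302)]:
    q=atz(t,(170+p[0]/3,120+p[1]/3),.081)[:2]; print(q, (q-np.array([.5123,-.1061]))@u)
```

```text
[ 0.58795813 -0.11733454  0.10353564] [-10.71082097   1.68578839  10.04615834]
[ 0.5525145  -0.17625267] 0.051568337015897664
[ 0.53920095 -0.25825888] 0.052407290450525126
```

>>> play_rows([
  [-10, 0, 0, 0],
  [-20, 0, -3, 0],
  [-35, 0, -25, 0],
  [-60, 0, -65, 0],
  [-95, 0, -105, 0],
  [-125, 0, -130, 0],
  [-140, 0, -136, 0],
  [-140, 0, -136, 0],
  [-140, 0, -136, 0],
])

```text
t: 7.32
ee_pos: [0.4535, -0.0943, 0.2389]
orientation: [-180.0, 0.0, -9.8]
force: [0.3, 0.2, -0.1]
width: 0.0009
grip_force: 0.0
```

Run:
```python
from h import *
s,c=wrist(); save("w3.png",c); print(s["t"],s["ee_pos"],s["orientation"])
for k,z in(("paddle_tip",.063),("bar_tip",.063),("rib_top",.097),("paddle_pivot",.063)):
    for r in bot.regions_of("wrist",k)[:2]: print(k,r["p"],r["position"],atz(c,r["position"],z).round(4))
```

```text
7.325 [ 0.45349186 -0.09431683  0.2389227 ] [-1.79996097e+02  2.80480370e-02 -9.77270986e+00]
paddle_tip 0.68 [210.2, 140.8] [ 0.5189 -0.0401  0.063 ]
bar_tip 0.58 [334.8, 121.9] [ 0.516  -0.1603  0.063 ]
bar_tip 0.24 [514.7, 31.4] [ 0.5655 -0.3261  0.063 ]
rib_top 0.94 [283.7, 35.5] [ 0.5894 -0.1229  0.097 ]
paddle_pivot 0.58 [216.7, 134.6] [ 0.5235 -0.0476  0.063 ]
```

View pics/w3.png

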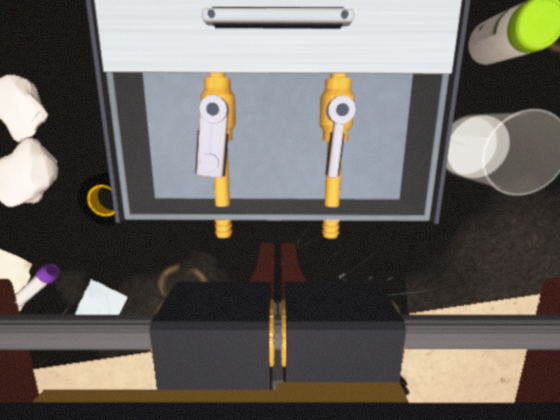

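The cover is open. The paddle's pivot is at (213,108), its free end at (209,178) and its button at (207,161). The slim bar's pivot is at (342,108) and its tip at (335,177).

Run:
```python
from h import *
s,c=wrist(); o=s["ee_pos"]; R=Rotation.from_euler("xyz",s["orientation"],degrees=True).as_matrix()
for n,p,z in [("pad piv",(213,108),.067),("pad end",(209,178),.063),("pad R corner",(222,176),.06),("pad L corner",(196,174),.06),("bar piv",(342,108),.067),("bar end",(335,177),.063),("coverFL",(104,69),.081),("coverFR",(453,71),.081),("frontL",(117,218),.085),("frontR",(438,219),.085)]:
    q=atz(c,p,z); print(n,q.round(4),"tool mm",(R.T@(q-o)*1000).round(1))
```

```text
pad piv [ 0.5471 -0.0501  0.067 ] tool mm [ 85.2 -59.4 171.9]
pad end [ 0.4835 -0.0308  0.063 ] tool mm [ 19.3 -67.7 175.9]
pad R corner [ 0.4828 -0.0433  0.06  ] tool mm [ 20.8 -55.2 178.9]
pad L corner [ 0.4892 -0.0182  0.06  ] tool mm [ 22.8 -81.  178.9]
bar piv [ 0.5269 -0.1675  0.067 ] tool mm [ 85.2  59.8 171.9]
bar end [ 0.4633 -0.1539  0.063 ] tool mm [ 20.3  57.1 175.9]
coverFL [0.5932 0.0324 0.081 ] tool mm [ 116.6 -148.6  157.8]
coverFR [ 0.5408 -0.2622  0.081 ] tool mm [115.  150.7 157.8]
frontL [0.4637 0.0593 0.085 ] tool mm [ -15.5 -153.   154. ]
frontR [ 0.4108 -0.2426  0.085 ] tool mm [-16.4 153.4 154. ]
```

>>> play_rows([
  [4, -2, 0, -6],
  [8, -4, 0, -15],
  [12, -6, 0, -25],
  [16, -8, 0, -35],
  [22, -10, 0, -45],
  [28, -13, 0, -55],
  [33, -16, 0, -65],
  [37, -18, 0, -75],
  [40, -19, 0, -84],
  [42, -20, 0, -90],
  [42, -20, 0, -90],
  [42, -20, 0, -90],
])

```text
t: 9.12
ee_pos: [0.4977, -0.0816, 0.2395]
orientation: [-180.0, -0.0, 80.1]
force: [0.6, 0.1, 0.7]
width: 0.0005
grip_force: 0.0
```

>>> play_rows([
  [0, 0, 20, 0],
  [0, 0, 60, 0],
  [0, 0, 100, 0],
  [0, 0, 135, 0],
  [0, 0, 155, 0],
  [0, 0, 164, 0],
  [0, 0, 168, 0],
  [0, 0, 168, 0],
])

```text
t: 10.12
ee_pos: [0.4981, -0.0817, 0.0721]
orientation: [180.0, 0.0, 80.2]
force: [0.4, 0.0, 0.5]
width: 0.0006
grip_force: 0.0
```

Run:
```python
from h import *
s,c=wrist(); save("w4.png",c); print(s["t"],s["ee_pos"],s["orientation"],s["force"],s["joints"])
```

```text
10.125 [ 0.49813265 -0.08173674  0.07211922] [1.79953646e+02 6.18033737e-04 8.02055600e+01] [0.36055843 0.04336448 0.54577982] [-1.06692794e+01  2.97548142e+01  1.13899432e+02  1.51649107e-04
  3.62993960e+01 -8.74961833e-01]
```

View pics/w4.png

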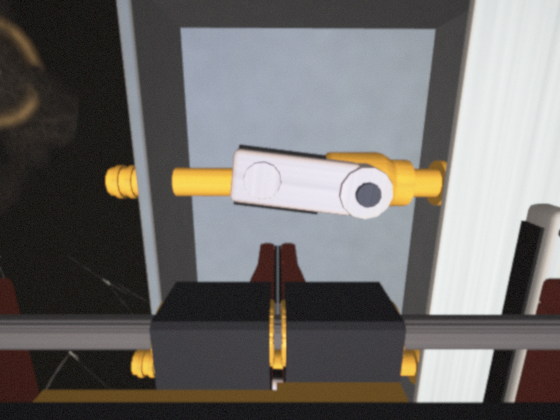

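The fingertips at (277,250) stand clear, just to the right of the paddle, whose button is at (263,181) and pivot at (368,194). I'll push along the arc.

>>> play_rows([
  [8, -1, 1, 2],
  [16, -1.5, 2, 6],
  [23, -2, 2, 10],
  [27, -3.3, 2, 15],
  [31, -4.4, 2, 20],
  [35.3, -4.8, 2, 25],
  [39.5, -5.1, 2, 30],
  [43.7, -4.8, 2, 35],
  [48, -4.4, 2, 40],
  [52, -3.4, 2, 45],
  [56, -2.3, 2, 50],
  [56, -2.3, 2, 50],
])

```text
t: 11.68
ee_pos: [0.5048, -0.026, 0.0703]
orientation: [180.0, 0.0, 30.3]
force: [-2.3, -0.3, 1.5]
width: 0.0006
grip_force: 1.3
```

Run:
```python
from h import *
s=bot.get_state(); print(s["ee_pos"],s["orientation"])
R=Rotation.from_euler("xyz",s["orientation"],degrees=True).as_matrix()
# B frame origin pose at (0.4981,-0.0817), yaw 80.2 ; remaining waypoints
RB=Rotation.from_euler("xyz",[180,0,80.2],degrees=True).as_matrix(); oB=np.array([.498,-.0817,.0720])
for th,x,y in[(60,63.8,1.3),(70,70.8,6.1),(80,76.8,12.1),(88,80.8,17.5),(91,82.3,19.6)]:
    print(th,(R.T@(oB+RB@np.array([x,y,2])/1 *1e-3 -s["ee_pos"])*1e3).round(1) if 0 else (R.T@(oB+RB@np.array([x,y,2])*1e-3-s["ee_pos"])*1e3).round(1))
```

```text
[ 0.50477632 -0.02600087  0.07031654] [1.79996305e+02 3.27892747e-03 3.02861599e+01]
60 [ 8.1 -3.3  0.3]
70 [16.3 -5.6  0.3]
80 [24.8 -6.3  0.3]
88 [31.5 -5.9  0.3]
91 [34.1 -5.7  0.3]
```

>>> play_rows([
  [4, -1.7, 0, 5],
  [8, -3.3, 0, 10],
  [12.2, -4.5, 0, 15],
  [16.3, -5.6, 0, 20],
  [20.5, -6, 0, 25],
  [24.8, -6.3, 0, 30],
  [28.5, -6.1, 0, 34],
  [31.5, -5.9, 0, 38],
  [32.5, -5.9, 0, 39],
  [32.5, -5.9, 0, 39],
])

```text
t: 12.92
ee_pos: [0.5284, -0.0047, 0.0698]
orientation: [180.0, 0.2, -8.7]
force: [-6.2, -0.4, 3.4]
width: 0.0005
grip_force: 2.7
```

Run:
```python
from h import *
s,c=wrist(); save("w5.png",c); print(s["ee_pos"],s["orientation"],s["force"],s["wrist_torque"])
```

```text
[ 0.52844265 -0.00469699  0.06978047] [ 1.79975919e+02  1.77377969e-01 -8.66897014e+00] [-6.16250611 -0.40844048  3.3691997 ] [-0.13967063  0.92376704 -0.03394652]
```

View pics/w5.png

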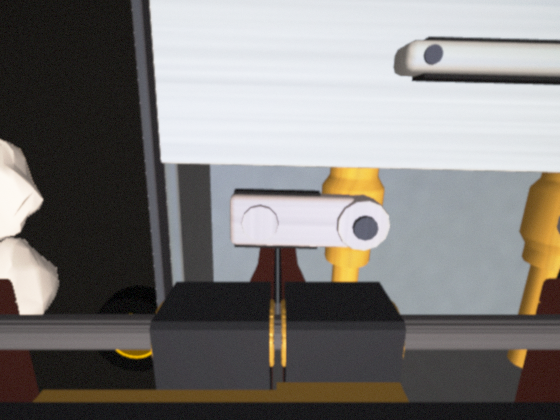

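The paddle now points left, with its button at (259,221), pivot at (365,228) and long side level, and the force is rising. I'll nudge it against its stop, then back off and up.

>>> play_rows([
  [1, 0, 0, 1],
  [2, 0, 0, 1],
  [2, 0, 0, 1],
])

```text
t: 13.35
ee_pos: [0.5287, -0.0046, 0.0697]
orientation: [180.0, 0.4, -9.7]
force: [-10.4, 2.3, 8.2]
width: 0.0005
grip_force: 5.4
```

>>> play_rows([
  [-5, 0, 0, 0],
  [-15, 0, 0, 0],
  [-24, 0, -5, 0],
  [-28, 0, -30, 0],
  [-35, 0, -75, 0],
  [-50, 10, -120, 0],
  [-65, 20, -150, 0],
  [-75, 30, -165, 0],
  [-75, 30, -170, 0],
  [-75, 30, -170, 0],
])

```text
t: 14.6
ee_pos: [0.4534, -0.0216, 0.2398]
orientation: [-180.0, -0.1, -9.8]
force: [0.5, 0.7, 0.0]
width: 0.0006
grip_force: 0.0
```

Run:
```python
from h import *
s,c=wrist(); save("w6.png",c); print(s["t"],s["ee_pos"],s["orientation"],s["force"])
```

```text
14.6 [ 0.45338137 -0.02158648  0.23983656] [-1.79987676e+02 -5.86361118e-02 -9.77154054e+00] [0.54234258 0.67604056 0.0026076 ]
```

View pics/w6.png

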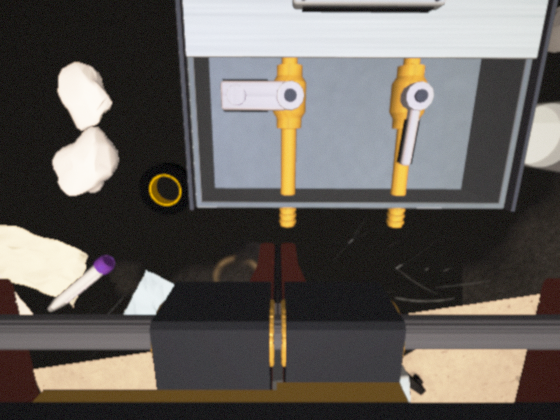

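The paddle is fully shut, its button at (236,95) level with the pivot at (290,95). The cover is open, with its edge at row 55, and the bar and the tape are where they were. Nothing is touched, so I'll hand it in.

```bash
python3 -c "
from rig import bot
print(bot.job_done())"
```

```text
the job is handed in; nothing more can be done
None
```

I pushed the cover back to its stop and the marked paddle clockwise to its shut stop, left the slim bar and the loose items alone, and handed the job in at about 14.6 s; the hand-in call returned no verdict.

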